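# Chase the clamp thread of a specimen holder with a hand tap

## Robot

A 6-joint arm with a two-finger parallel gripper is mounted at the origin on the work surface. World frame = base frame: x ahead of the robot, y to its left, z up, the work surface at z = 0. Lengths are in m, angles in rad, forces in N, time in s.
With the tool pointing down it reaches from about 0.425 to 0.95 m from the base axis. Payload 14.7 kg.
Tool frame: the origin (TCP) lies on the mounting face of the last link; the fingertips stand 173 mm ahead of it and the grasp point (between the pads) lies 155 mm ahead of it; z points along the fingers, y is the line along which they close (so a half turn about z gives the same grasp; the last joint's range is limited). The gripper opens to 85 mm and grips with 20 to 120 N. Pads are 22 mm wide; open, the fingers measure 114 mm over their backs; the gripper's body (76 mm by 85 mm) begins 54 mm behind the grasp point. The pads swing forward as they close: fully open they stand 13 mm farther back than shut.
Start: joints at [-1.273, 0.48, 1.596, -0, 1.065, -0.047], TCP at [0.22, -0.612, 0.405] pointing down, gripper open.
Joint ranges: [-2.75, 2.75], [-0.82, 2.05], [0.23, 2.67], [-1.56, 4.7], [0.09, 2.69], [-2.92, 2.92]. Speed limits (rad/s): [1.89, 1.89, 2.39, 3.01, 3.01, 3.01].

## Interface

Orientations are given as [roll, pitch, yaw] about the fixed x, y, z axes, in that order (R = Rz(yaw) Ry(pitch) Rx(roll)).
In Python, from rig import state, get_image, camera_info, sign_off gives the robot as it stands.
- The arm moves only by the tool apply_moves, never from a script. Its argument "steps" is a list of rows, each a list of 3 entries, a list of its own where there are three numbers: the shift along the world's x, y, z in m, then the turn about the world's z in rad, then the closure in counts, from 0 (fully open) to 255 (shut). A call has exactly 8 rows; each row is the pose to reach, as a shift and turn from the pose commanded when the call began; what a row does not reach only later rows make up. A row lasts 1/12 s, in which the tool goes at most 41.7 mm and 7.16 degrees, less where a joint would pass 70% of its speed; a pose out of reach is approached as far as the arm can. A call with a gripper value outside its range is refused whole. The fingers move at their own pace and stop on an object; "force" is the grip in N (left out, the last holds). Time passes only in rows, so rows that repeat a pose let the fingers close, or fill a call up. It gives the time, the measured TCP pose, the force, the opening and the grip force at its end, in the units of the state.
- state(): the state, without advancing time (a new reading comes with each control period).
- get_image(name): name is "scene" or "top" or "wrist"; returns the picture (480x640x3 uint8, red, green, blue); there is no depth.
- camera_info(name): a dict with "fx", "fy", "cx", "cy" (pixels), "dist_coeffs" ([k1, k2, p1, p2, k3] as OpenCV has them; the pictures are not rectified), "R" (3x3) and "t" (3): a world point X has camera coordinates R X + t. Camera axes: x right, y down, z forward; pixel columns grow to the right and rows downward; lengths in m; the calibration is good to about 2 mm. A picture is of the moment at which its call begins: read the wrist's pose just before it. camera_info takes no time and is no camera call; for the wrist camera it gives the pose at the moment of the call.
- sign_off(): hands the job in; it is judged then, once.
The state is a dict: "clock": time; "qpos": joint angles; "joint_velocities": joint speeds; "joint_torque": joint torques, N m; "eef_pos": TCP position; "tool_rot": TCP orientation; "contact_force": force on the tool from outside, world axes, zero at the start; "wrist_torque": the same for the moment, N m; "opening": opening from 0.0 (shut) to 1.0 (fully open); "gripper_force": force on a finger pad.
Only numpy, scipy, OpenCV 4.12 (cv2) and the standard library are available. Lean on these libraries where they do the work, as an engineer would, in place of code of your own. Each camera call takes 0.05 s, during which the arm holds its last target. There are 200 camera calls.

## Task

Take the square-necked tap wrench out of its wooden rest and set it gently over the square end of the tap standing in the aluminium specimen holder, feeling round until it drops fully on. Run the tap three quarters of a turn further in from where it stands: half a turn forward (clockwise), a quarter back, then half a turn forward again, pausing briefly at each reversal and never forcing it. Leave the wrench standing fully seated on the tap, let go, and leave the other things on the bench where they are.

Things in the scene. Friction and masses are not known exactly. Their poses are not given: they have to be found in the camera images.
- wrench_grip (a point): Loose tap wrench, dark steel, 100 mm tall, 0.25-0.5 kg, standing socket down. Point on its axis in the square neck (24 x 24 mm, sides along the point's x and y, from 46 to 100 mm above the lower end), 74 mm above the lower end. Hold it here from above, by either pair of faces. z points up.
- wrench_mouth (a point): Centre of the wrench's lower end, same axes. Upward: round opening 26 mm wide, 8 mm deep (32 mm outside), then square socket 16.2 mm wide, sides along x and y, 22 mm deep. A tommy bar (8 mm thick, 112 mm long) lies along y, 38 mm up. On the tap but not lined up with its square, the mouth stops 8 mm below the top of the square; fully seated 24 mm below.
- tap_end: The plain steel tap; origin on its vertical axis at the top of its square (14 x 14 mm, 16 mm tall, on a 16 mm round shank; a 6 mm centring cone on top). The axes are the fixture's and do NOT turn with the tap: the square's angle is not measured; see it, or feel: pressed lightly and turned, the wrench drops 16 mm on within a quarter turn. Delicate: keep wrench on tap under 50 N; fingers off.
- tap (a joint): How far the tap has been turned in, rad: 0 at the start, growing clockwise seen from above (half a turn = 3.14); stops at -0.3 and 6.0. It sinks 2.5 mm per turn and stays where it is left; turning it takes about 0.08 N m. The wrench has about 0.2 rad of play either way on the square.
- fixture: Steel fixture fixed to the bench, 130 x 90 mm, with the aluminium specimen holder and its round boss (40 mm wide, top 66 mm above the bench) in which the tap stands, the top of its square at 106 mm at the start. Origin on the bench under the tap's axis, z up.
- rest: Fixed wooden rest, 75 x 75 x 18 mm, with a round recess 36 mm wide and 6 mm deep in which the wrench stands at the start (lower end 12 mm above the bench). Origin on the bench under its centre.
- dish: Bystander: shallow glass dish, 90 mm diameter, 16 mm high, origin under its centre.
- clamp_screw: Bystander: steel screw standing on its head, 26 mm diameter, 36 mm tall, origin under its centre.
- old_nut: Bystander: steel collar, 32 mm diameter, 13 mm high, lying flat, origin under its centre.
- brush: Bystander: brush lying flat, 170 mm long, beside the work; origin at its middle, x along it towards the bristles.
Not all that is in view belongs to the job. Leave any green or pink look-alike of the fixture alone.

How it is judged:
On the way, in this order (a step that is already met when the one before it is completed fails the run):
1. the wrench is seated on the tap's square (z of wrench_mouth in the frame of tap_end below -0.018 m and horizontal distance between wrench_mouth and tap_end below 0.004 m), for 0.1 s.
2. first half turn forward (2.65 to 3.65 rad) (value of joint tap between 2.65 and 3.65 rad), for 0.2 s.
3. a quarter back (1.05 to 2.1 rad) (value of joint tap between 1.05 and 2.1 rad), for 0.2 s.
4. half a turn forward again, to three quarters (4.2 to 5.25 rad) (value of joint tap between 4.2 and 5.25 rad), for 0.2 s.
At the end, for the whole second after the job is handed in: The tap stands three quarters of a turn in (4.2 to 5.25 rad), at rest, and the released wrench stands upright (within 0.12 rad) on it, seated: its mouth at least 20 mm below the top of the tap's square and within 4 mm of its axis (all of step 4 and z of wrench_mouth in the frame of tap_end below -0.02 m and horizontal distance between wrench_mouth and tap_end below 0.004 m and angle between wrench_mouth's own z axis and vertical below 0.12 rad and velocity of joint tap between -0.05 and 0.05 rad/s); the robot touches nothing.
It fails at once if wrench and tap press on each other with more than 50 N (contact force between wrench and tap_end above 50 N).
It fails at once if the fingers touch the tap (contact force between the fingers and tap_end above 1 N).
It fails at once if the tap is run more than 0.9 rad past three quarters of a turn (value of joint tap above 5.6 rad).
It fails at once if a bystander (brush, dish, screw, collar) is moved more than 30 mm (distance of any of brush, dish, clamp_screw, old_nut from where it was at the start of the episode above 0.03 m).
It also fails if it takes over 72 s, if anything falls off the work surface, if the arm or the gripper's body presses on something with over 40 N, if the wrist force passes 120 N, or if a joint passes its speed limit or range.

## Working session

There is one attempt and no reset: what is moved stays moved. The work goes in short steps, Python scripts to look and compute and a tool call to move; the robot and the scene stay as the last step left them, time stands still between calls to the robot, and variables do not carry over. Pictures are saved under pics/ and viewed, at most 10 in all, crops included, and the job is handed in when it is done.

Besides the shell and the picture viewer there is one more tool, called after "Request:" as name(argument=value, ...) on one line, values as JSON. apply_moves: Moves the arm, as the interface text tells. Its arguments: {"type":"object","properties":{"steps":{"type":"array","items":{"type":"array"}},"force":{"type":"number"}},"required":["steps"]}

```bash
mkdir -p pics; ls; python3 - <<'E'
from rig import *
import cv2,json
s=state(); print(s)
for n in("scene","top"):
    im=get_image(n); cv2.imwrite(f"pics/{n}0.png",im[:,:,::-1]); c=camera_info(n); print(n,{k:(v.tolist() if hasattr(v,'tolist') else v) for k,v in c.items()})
E
```

```text
pics
{'clock': 0.0, 'qpos': array([-1.27262297e+00,  4.80813323e-01,  1.59689727e+00, -3.44345615e-06,
        1.06510113e+00, -4.66006075e-02]), 'joint_velocities': array([-5.04999301e-05, -1.55994181e-03, -3.60710996e-04,  1.84847922e-05,
       -1.04539469e-03,  7.15439350e-04]), 'joint_torque': array([-2.47650249e-03, -9.50658631e+01, -4.30180585e+01, -2.26446432e-04,
        1.24673144e-02, -8.23764822e-06]), 'eef_pos': array([ 0.21964487, -0.61153529,  0.40407556]), 'tool_rot': array([-3.14037476e+00, -5.37820406e-05,  3.44775602e-01]), 'contact_force': array([0.50210921, 0.28981703, 0.45578537]), 'wrist_torque': array([-0.01074254,  0.00421089,  0.04567017]), 'gripper_force': 0.0, 'opening': 1.0017599943483402}
scene {'fx': 470.4800949779378, 'fy': 470.4800949779378, 'cx': 318.92479156279114, 'cy': 248.80077018766718, 'dist_coeffs': [-0.10933175817366594, 0.0, 0.0, 0.0, 0.0], 'R': [[-0.0014138974527497516, 0.9998572321268621, -0.016837941014377807], [0.5833113056223699, -0.012851975738713665, -0.8121469986724926], [-0.8122474509822232, -0.010970053929770593, -0.5832098561321288]], 't': [-0.10961135797777963, -0.16541391027313856, 1.194331792993297]}
top {'fx': 530.5720411186638, 'fy': 530.5720411186638, 'cx': 320.0476789044117, 'cy': 238.49187233214323, 'dist_coeffs': [0.04975576942972502, 0.0, 0.0, 0.0, 0.0], 'R': [[0.006738325507118019, -0.99966525713302, 0.02497936449417355], [-0.9894366644375819, -0.010282621276350505, -0.14460067346426553], [0.14480912276508046, -0.023741132678534917, -0.9891747452210596]], 't': [0.09995403627408464, 0.4071203477023129, 1.1501176602882406]}
```

View pics/scene0.png

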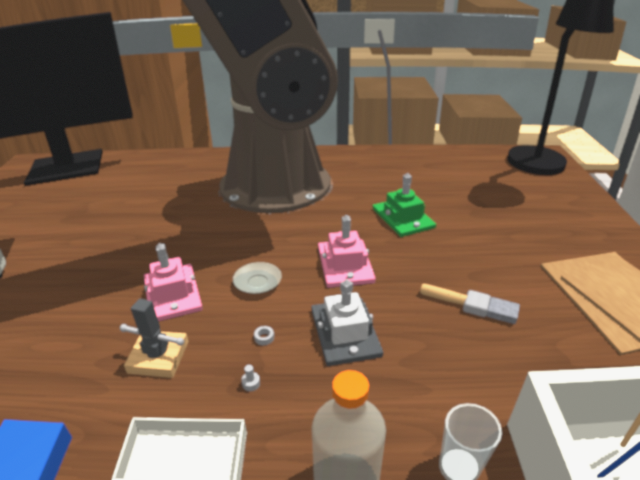

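View pics/top0.png

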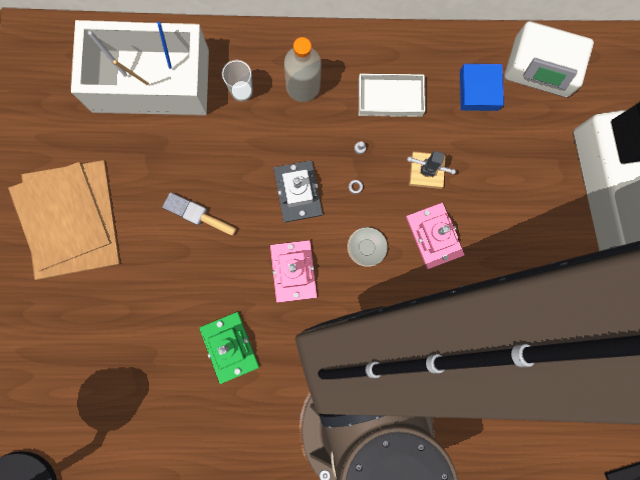

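The scene view shows the dark wrench in its wooden rest at (148,320), which is (432,163) in the top view. The aluminium/steel fixture is at (346,310), or (298,187) in the top view. Look-alikes to leave alone, scene / top pixels: pink (346,230)/(294,267), pink (163,258)/(443,230), green (406,185)/(226,348). The grey fixture and the only dark wrench fit the description, and I'll check them in a close crop.

```bash
python3 - <<'E'
import cv2,numpy as np
s=cv2.imread("pics/scene0.png");t=cv2.imread("pics/top0.png")
def c(im,x,y,w=66,h=50): return cv2.resize(im[y-h//2-0:y+h//2,x-w//2:x+w//2],(396,300),interpolation=cv2.INTER_CUBIC)
# scale 6
a=np.hstack([c(s,148,325),c(s,346,295)]);b=np.hstack([c(t,433,165),c(t,298,187)])
cv2.imwrite("pics/crop1.png",np.vstack([a,b]))
E
```

```text
(no output)
```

View pics/crop1.png

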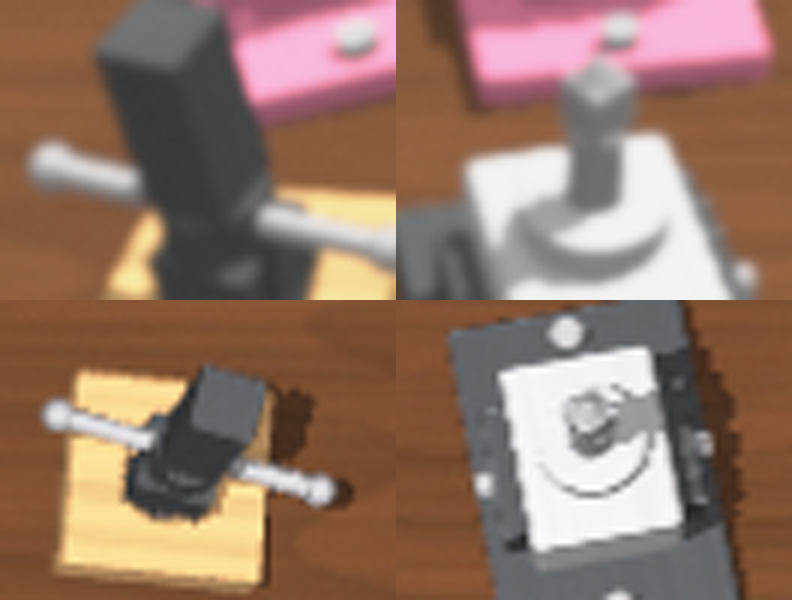

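The crop confirms the choice: the plain tap in the white/aluminium holder on the grey fixture, and the square-necked wrench with its tommy bar. The wrench's top-face centre is at scene (141.7,305.8) / top (438,157.5). The tap top is at scene (347,282.5) / top (297.3,180).

```bash
cat > h.py <<'E'
import numpy as np,cv2
from rig import *
def ray(n,p,c=None):
    c=c or camera_info(n); K=np.array([[c['fx'],0,c['cx']],[0,c['fy'],c['cy']],[0,0,1]])
    u=cv2.undistortPoints(np.array([[p]],float),K,np.array(c['dist_coeffs']))[0,0]
    R=np.array(c['R']);t=np.array(c['t']); d=R.T@np.array([*u,1]); return -R.T@t,d/np.linalg.norm(d)
def tri(rs):
    A=sum(np.eye(3)-np.outer(d,d) for o,d in rs);b=sum((np.eye(3)-np.outer(d,d))@o for o,d in rs)
    return np.linalg.solve(A,b)
def atz(r,z): o,d=r; return o+d*(z-o[2])/d[2]
def proj(n,X,c=None):
    c=c or camera_info(n); K=np.array([[c['fx'],0,c['cx']],[0,c['fy'],c['cy']],[0,0,1]])
    return cv2.projectPoints(np.atleast_2d(np.array(X,float)),cv2.Rodrigues(np.array(c['R']))[0],np.array(c['t']),K,np.array(c['dist_coeffs']))[0][:,0]
E
python3 - <<'E'
from h import *
for nm,a,b,z in (("wr",(141.7,305.8),(438,157.5),.112),("tap",(347,282.5),(297.3,180),.108)):
    r=[ray("scene",a),ray("top",b)]; print(nm,tri(r),atz(r[0],z),atz(r[1],z))
a,b=[atz(ray("top",p),.05) for p in((409.5,159.3),(453.3,171.5))]
d=b-a; print(a,b,(a+b)/2,np.linalg.norm(d),"bar dir",np.arctan2(d[1],d[0]))
print([ (n,atz(ray("top",p),z)) for n,p,z in(("screw",(361,147),.03),("nut",(355,187),.01),("dish",(367,247),.01),("pink",(443,230),.1),("pink2",(294,267),.1))])
c=camera_info("wrist");s=state()
print(c['fx'],np.array(c['R']),-np.array(c['R']).T@np.array(c['t'])-s['eef_pos'])
E
```

```text
wr [ 0.57115207 -0.14423888  0.10712618] [ 0.57644533 -0.14171504  0.112     ] [ 0.56955512 -0.14270662  0.112     ]
tap [0.51921842 0.15428641 0.10410514] [0.52388981 0.15425026 0.108     ] [0.51819364 0.15395216 0.108     ]
[ 0.58382177 -0.09459228  0.05      ] [ 0.55689329 -0.19177696  0.05      ] [ 0.57035753 -0.14318462  0.05      ] 0.10084643706458804 bar dir -1.8411005163850647
[('screw', array([0.61739383, 0.01167155, 0.03      ])), ('nut', array([0.52897572, 0.02370751, 0.01      ])), ('dish', array([ 0.39064715, -0.00303761,  0.01      ])), ('pink', array([ 0.4164276 , -0.15251844,  0.1       ])), ('pink2', array([0.33569979, 0.15856186, 0.1       ]))]
369.04084070938563 [[ 0.3384115  -0.94099693 -0.00155925]
 [-0.89769156 -0.32333357  0.29934138]
 [-0.28218347 -0.09990084 -0.95414481]] [ 0.07217066  0.02692502 -0.03117785]
```

Request:
apply_moves(steps=[[[0.04, 0.04, 0], 0.12, 0], [[0.07, 0.08, 0], 0.24, 0], [[0.1, 0.12, 0], 0.36, 0], [[0.13, 0.16, 0], 0.48, 0], [[0.15, 0.19, 0], 0.6, 0], [[0.17, 0.22, 0], 0.72, 0], [[0.19, 0.25, 0], 0.84, 0], [[0.21, 0.28, 0], 0.96, 0]])

```text
clock: 0.77
eef_pos: [0.4208, -0.3442, 0.4046]
tool_rot: [-3.141, -0.0, 1.311]
contact_force: [0.8, -0.6, 0.6]
opening: 0.999
gripper_force: 0.0
```

Request:
apply_moves(steps=[[[0.02, 0.03, 0], 0.12, 0], [[0.04, 0.06, 0], 0.24, 0], [[0.06, 0.09, -0.01], 0.36, 0], [[0.08, 0.11, -0.02], 0.48, 0], [[0.1, 0.13, -0.03], 0.6, 0], [[0.12, 0.15, -0.04], 0.72, 0], [[0.13, 0.17, -0.04], 0.84, 0], [[0.141, 0.189, -0.044], 0.96, 0]])

```text
clock: 1.43
eef_pos: [0.5618, -0.1557, 0.3601]
tool_rot: [-3.141, -0.001, 2.271]
contact_force: [0.4, -0.5, 0.7]
opening: 0.997
gripper_force: 0.0
```

Request:
apply_moves(steps=[[[0, 0, 0], 0.12, 0], [[0, 0, 0], 0.24, 0], [[0, 0, 0], 0.36, 0], [[0, 0, 0], 0.48, 0], [[0, 0, 0], 0.6, 0], [[0, 0, 0], 0.605, 0], [[0, 0, 0], 0.605, 0], [[0, 0, 0], 0.605, 0]])

```text
clock: 2.1
eef_pos: [0.561, -0.1571, 0.3606]
tool_rot: [-3.142, -0.0, 2.866]
contact_force: [0.4, -0.5, -0.7]
opening: 1.004
gripper_force: 0.0
```

```bash
python3 - <<'E'
from h import *
s=state();print(s['eef_pos'],s['tool_rot'],s['qpos'])
c=camera_info("wrist");im=get_image("wrist")
cv2.imwrite("pics/w1.png",im[:,:,::-1]); print(proj("wrist",[[.571,-.143,.112],[.571,-.143,.05],[.5838,-.0946,.05],[.5569,-.1918,.05]],c))
import pickle; pickle.dump(c,open("w1.pkl","wb"))
E
```

```text
[ 0.56102682 -0.1571016   0.36057148] [-3.14158034e+00 -2.87831462e-04  2.86553282e+00] [-3.25054004e-01  4.35284977e-01  1.80005483e+00 -3.35191911e-05
  9.06539734e-01 -1.61976983e+00]
[[341.57765107 259.44005258]
 [336.65714552 231.53567671]
 [399.93879097 230.50184315]
 [272.33139862 231.20100061]]
```

View pics/w1.png

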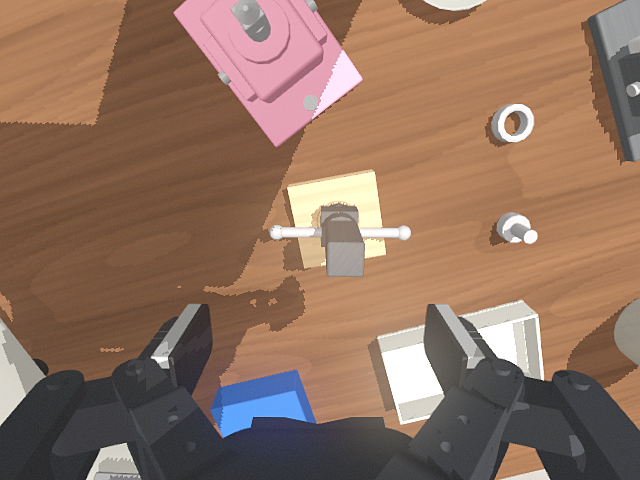

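The wrist view shows the wrench's top face at (346,261). Its bar ends are at (277,233) and (404,233), level in the image, so the grasp yaw is right.

```bash
python3 - <<'E'
from h import *
import pickle
c=pickle.load(open("w1.pkl","rb"))
r=ray("wrist",(346,261),c)
print(atz(r,.112),atz(ray("wrist",(340.5,233),c),.05))
print("tri w+top",tri([r,ray("top",(438,157.5))]),tri([r,ray("top",(438,157.5)),ray("scene",(141.7,305.8))]))
a,b=[atz(ray("wrist",p,c),.05) for p in((277,233),(404,233))];d=b-a;print(np.arctan2(d[1],d[0])+np.pi/2,np.linalg.norm(d))
E
```

```text
[ 0.5727768  -0.14058283  0.112     ] [ 0.57299371 -0.14038634  0.05      ]
tri w+top [ 0.5666732  -0.13991265  0.1247716 ] [ 0.57247202 -0.14256632  0.10904412]
2.8658762852184543 0.1005814757645464
```

Request:
apply_moves(steps=[[[0.0115, 0.0163, 0], 0, 0], [[0.0115, 0.0163, -0.03], 0, 0], [[0.0115, 0.0163, -0.06], 0, 0], [[0.0115, 0.0163, -0.09], 0, 0], [[0.0115, 0.0163, -0.11], 0, 0], [[0.0115, 0.0163, -0.1195], 0, 0], [[0.0115, 0.0163, -0.1195], 0, 60], [[0.0115, 0.0163, -0.1195], 0, 120]], force=40)

```text
clock: 2.82
eef_pos: [0.5728, -0.1409, 0.2415]
tool_rot: [3.142, -0.0, 2.869]
contact_force: [0.7, -0.9, 1.5]
opening: 0.746
gripper_force: 0.0
```

Request:
apply_moves(steps=[[[0, 0, 0], 0, 255], [[0, 0, 0], 0, 255], [[0, 0, 0], 0, 255], [[0, 0, 0], 0, 255], [[0, 0, 0], 0, 255], [[0, 0, 0], 0, 255], [[0, 0, 0], 0, 255], [[0, 0, 0], 0, 255]], force=60)

```text
clock: 3.48
eef_pos: [0.573, -0.1409, 0.2424]
tool_rot: [-3.142, 0.002, 2.87]
contact_force: [-1.0, -0.4, 8.7]
opening: 0.277
gripper_force: 59.4
```

Request:
apply_moves(steps=[[[0, 0, 0.02], 0, 255], [[0, 0, 0.05], 0, 255], [[0, 0, 0.08], 0, 255], [[0, 0, 0.11], 0, 255], [[0, 0, 0.14], 0, 255], [[0, 0.02, 0.16], 0.1, 255], [[0, 0.05, 0.16], 0.2, 255], [[-0.01, 0.08, 0.16], 0.3, 255]])

```text
clock: 4.15
eef_pos: [0.5637, -0.0605, 0.4032]
tool_rot: [-3.141, 0.005, -3.11]
contact_force: [-0.9, 0.8, -4.7]
opening: 0.273
gripper_force: 60.2
```

Request:
apply_moves(steps=[[[0, 0.035, 0], 0.11, 255], [[0, 0.07, 0], 0.22, 255], [[-0.01, 0.1, 0], 0.33, 255], [[-0.01, 0.13, 0], 0.44, 255], [[-0.02, 0.16, 0], 0.55, 255], [[-0.02, 0.19, 0], 0.66, 255], [[-0.03, 0.22, 0], 0.77, 255], [[-0.03, 0.25, 0], 0.88, 255]])

```text
clock: 4.82
eef_pos: [0.5309, 0.1905, 0.4014]
tool_rot: [3.141, -0.001, -2.228]
contact_force: [0.4, -0.2, -4.1]
opening: 0.274
gripper_force: 60.1
```

Request:
apply_moves(steps=[[[0, 0.01, 0], 0.12, 255], [[0, 0.013, 0], 0.24, 255], [[0, 0.013, 0], 0.35, 255], [[0, 0.013, 0], 0.35, 255], [[0, 0.013, 0], 0.35, 255], [[0, 0.013, 0], 0.35, 255], [[0, 0.013, 0], 0.35, 255], [[0, 0.013, 0], 0.35, 255]])

```text
clock: 5.48
eef_pos: [0.5326, 0.2019, 0.4013]
tool_rot: [-3.142, 0.0, -1.886]
contact_force: [0.2, -0.3, -3.1]
opening: 0.273
gripper_force: 60.2
```

```bash
python3 - <<'E'
from h import *
import pickle
s=state();print(s['eef_pos'],s['tool_rot'],s['qpos'],s['contact_force'])
c=camera_info("wrist");im=get_image("wrist")
print(proj("wrist",[[.519,.154,.106],[.519,.154,.066]],c))
pickle.dump(c,open("w2.pkl","wb"));cv2.imwrite("pics/w2.png",im[:,:,::-1])
E
```

```text
[0.53262995 0.20192762 0.40129115] [-3.14151184e+00  4.57972818e-05 -1.88572741e+00] [ 3.09158059e-01  3.71813639e-01  1.78777893e+00 -1.21003778e-05
  9.81907740e-01 -2.51749679e+00] [ 0.19798323 -0.33386338 -3.08149188]
[[314.46560884 160.23040073]
 [314.85225806 155.3372545 ]]
```

View pics/w2.png

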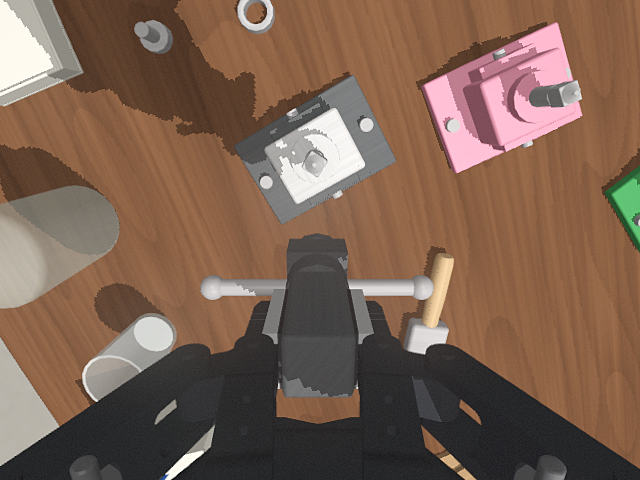

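The held wrench is in the foreground with its bar level, and the tap is at about (316,162). I'll zoom in to read the square's angle.

```bash
python3 - <<'E'
import cv2
im=cv2.imread("pics/w2.png")[142:182,290:343]
cv2.imwrite("pics/w2c.png",cv2.resize(im,None,fx=14,fy=14,interpolation=cv2.INTER_CUBIC))
E
```

```text
(no output)
```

View pics/w2c.png

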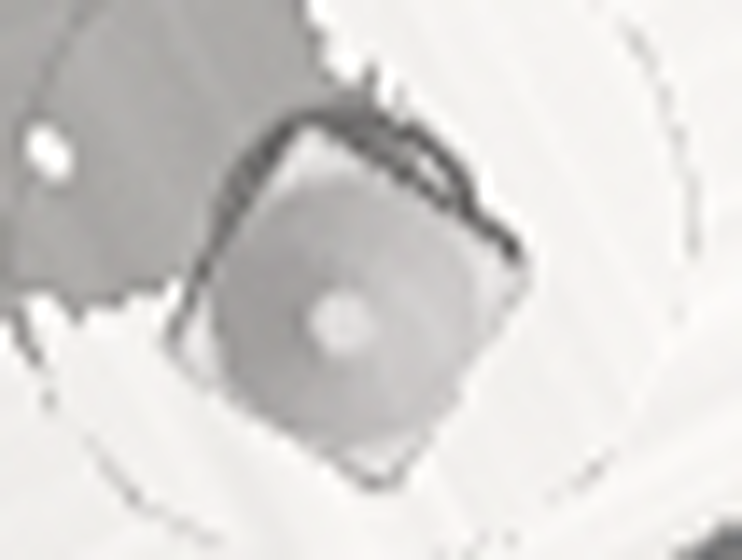

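The square's top face is clear in the crop: corners (307,125), (528,270), (380,487), (175,345).

```bash
python3 - <<'E'
from h import *
import pickle
c=pickle.load(open("w2.pkl","rb"))
P=np.array([atz(ray("wrist",(290+u/14-.5,142+v/14-.5),c),.106) for u,v in((307,125),(528,270),(380,487),(175,345))])
print(P.mean(0),[np.linalg.norm(P[i]-P[i-1]) for i in range(4)])
ang=np.array([np.arctan2(*(P[i]-P[i-1])[1::-1])%(np.pi/2) for i in range(4)]);print(ang, ang.mean(), 4.39741%(np.pi/2))
m=ray("wrist",(314.3,163.4),c)
print(tri([m,ray("top",(297.3,180))]),tri([m,ray("scene",(347,282.5))]))
# mouth of wrench check
print(proj("wrist",[[.5326,.2019,.4013-.155-.074+.038]],c))
E
```

```text
[0.51980191 0.15611794 0.106     ] [np.float64(0.012815335832963275), np.float64(0.013212241868510138), np.float64(0.013231560640511302), np.float64(0.012610834309391866)]
[0.70347893 0.68340346 0.65687639 0.65055658] 0.6735788420946659 1.2558173464102067
[0.51946747 0.15510265 0.10469207] [0.51986472 0.15534017 0.10473937]
[[316.97666704 288.51515561]]
```

Request:
apply_moves(steps=[[[-0.005, -0.02, 0], -0.12, 255], [[-0.01, -0.04, 0], -0.24, 255], [[-0.013, -0.0464, 0], -0.36, 255], [[-0.013, -0.0464, -0.01], -0.48, 255], [[-0.013, -0.0464, -0.02], -0.582, 255], [[-0.013, -0.0464, -0.035], -0.582, 255], [[-0.013, -0.0464, -0.045], -0.582, 255], [[-0.013, -0.0464, -0.05], -0.582, 255]])

```text
clock: 6.2
eef_pos: [0.5192, 0.1556, 0.3499]
tool_rot: [3.141, -0.002, -2.465]
contact_force: [-0.0, 0.1, -3.9]
opening: 0.271
gripper_force: 60.2
```

Request:
apply_moves(steps=[[[0, 0, -0.002], 0, 255], [[0, 0, -0.004], 0, 255], [[0, 0, -0.006], 0, 255], [[0, 0, -0.008], 0, 255], [[0, 0, -0.01], 0, 255], [[0, 0, -0.012], 0, 255], [[0, 0, -0.013], 0, 255], [[0, 0, -0.013], 0, 255]])

```text
clock: 6.87
eef_pos: [0.5195, 0.1558, 0.338]
tool_rot: [3.142, -0.0, -2.465]
contact_force: [1.1, -0.5, -3.8]
opening: 0.277
gripper_force: 60.2
```

Request:
apply_moves(steps=[[[0, 0, -0.001], 0, 255], [[0, 0, -0.002], 0, 255], [[0, 0, -0.003], 0, 255], [[0, 0, -0.004], 0, 255], [[0, 0, -0.005], 0, 255], [[0, 0, -0.006], 0, 255], [[0, 0, -0.007], 0, 255], [[0, 0, -0.008], 0, 255]])

```text
clock: 7.53
eef_pos: [0.5196, 0.1558, 0.3301]
tool_rot: [-3.142, -0.0, -2.465]
contact_force: [0.0, -0.1, -3.7]
opening: 0.273
gripper_force: 60.2
```

Request:
apply_moves(steps=[[[0, 0, -0.0005], 0, 255], [[0, 0, -0.001], 0, 255], [[0, 0, -0.0015], 0, 255], [[0, 0, -0.002], 0, 255], [[0, 0, -0.0025], 0, 255], [[0, 0, -0.003], 0, 255], [[0, 0, -0.0035], 0, 255], [[0, 0, -0.004], 0, 255]])

```text
clock: 8.2
eef_pos: [0.5196, 0.1558, 0.3262]
tool_rot: [-3.142, 0.0, -2.465]
contact_force: [1.4, -1.0, -3.4]
opening: 0.274
gripper_force: 60.2
```

Request:
apply_moves(steps=[[[0, 0, -0.0005], 0, 255], [[0, 0, -0.001], 0, 255], [[0, 0, -0.0015], 0, 255], [[0, 0, -0.002], 0, 255], [[0, 0, -0.003], 0, 255], [[0, 0, -0.004], 0, 255], [[0, 0, -0.005], 0, 255], [[0, 0, -0.006], 0, 255]])

```text
clock: 8.87
eef_pos: [0.5196, 0.1558, 0.3201]
tool_rot: [-3.142, 0.0, -2.465]
contact_force: [0.3, 1.1, -4.2]
opening: 0.272
gripper_force: 60.2
```

Request:
apply_moves(steps=[[[0, 0, -0.001], 0, 255], [[0, 0, -0.002], 0, 255], [[0, 0, -0.003], 0, 255], [[0, 0, -0.004], 0, 255], [[0, 0, -0.005], 0, 255], [[0, 0, -0.0055], 0, 255], [[0, 0, -0.006], 0, 255], [[0, 0, -0.006], 0, 255]])

```text
clock: 9.53
eef_pos: [0.5196, 0.1558, 0.3141]
tool_rot: [-3.142, -0.0, -2.465]
contact_force: [-0.1, 0.7, -4.7]
opening: 0.271
gripper_force: 60.2
```

Request:
apply_moves(steps=[[[0, 0, -0.0005], 0, 255], [[0, 0, -0.001], 0, 255], [[0, 0, -0.0015], 0, 255], [[0, 0, -0.0018], 0, 255], [[0, 0, -0.002], 0, 255], [[0, 0, -0.002], 0, 255], [[0, 0, -0.002], 0, 255], [[0, 0, -0.002], 0, 255]])

```text
clock: 10.2
eef_pos: [0.5196, 0.1558, 0.3123]
tool_rot: [-3.142, 0.0, -2.465]
contact_force: [0.9, 0.9, -2.4]
opening: 0.274
gripper_force: 60.4
```

Request:
apply_moves(steps=[[[0, 0, 0], -0.1, 255], [[0, 0, 0], -0.2, 255], [[0, 0, 0], -0.3, 255], [[0, 0, -0.0001], -0.4, 255], [[0, 0, -0.0001], -0.5, 255], [[0, 0, -0.0002], -0.6, 255], [[0, 0, -0.0002], -0.7, 255], [[0, 0, -0.0003], -0.8, 255]])

```text
clock: 10.87
eef_pos: [0.5203, 0.1558, 0.3121]
tool_rot: [3.141, 0.002, 3.013]
contact_force: [4.6, -1.6, -3.6]
opening: 0.272
gripper_force: 60.1
```

```bash
python3 - <<'E'
from h import *
s=state();print({k:s[k] for k in('eef_pos','tool_rot','qpos','contact_force','wrist_torque')})
E
```

```text
{'eef_pos': array([0.52031154, 0.15576399, 0.31212683]), 'tool_rot': array([3.14127359e+00, 1.94888581e-03, 3.01305595e+00]), 'qpos': array([ 2.35203187e-01,  4.48971710e-01,  1.93283299e+00, -5.74907497e-04,
        7.57853147e-01, -1.20663957e+00]), 'contact_force': array([ 4.64452064, -1.64202367, -3.55077995]), 'wrist_torque': array([-0.52282337, -1.03448856,  0.09349409])}
```

Request:
apply_moves(steps=[[[0, 0, 0], -0.105, 255], [[0, 0, -0.0001], -0.21, 255], [[0, 0, -0.0001], -0.315, 255], [[0, 0, -0.0002], -0.42, 255], [[0, 0, -0.0002], -0.525, 255], [[0, 0, -0.0003], -0.63, 255], [[0, 0, -0.0003], -0.735, 255], [[0, 0, -0.0003], -0.84, 255]])

```text
clock: 11.53
eef_pos: [0.5203, 0.1554, 0.3118]
tool_rot: [3.14, 0.002, 2.173]
contact_force: [4.9, -7.3, -4.7]
opening: 0.274
gripper_force: 60.2
```

Request:
apply_moves(steps=[[[0, 0, 0], -0.105, 255], [[0, 0, -0.0001], -0.21, 255], [[0, 0, -0.0001], -0.315, 255], [[0, 0, -0.0002], -0.42, 255], [[0, 0, -0.0002], -0.525, 255], [[0, 0, -0.0003], -0.63, 255], [[0, 0, -0.0003], -0.735, 255], [[0, 0, -0.0003], -0.84, 255]])

```text
clock: 12.2
eef_pos: [0.52, 0.1552, 0.3114]
tool_rot: [3.14, 0.001, 1.333]
contact_force: [3.3, -9.3, -1.6]
opening: 0.279
gripper_force: 60.5
```

Request:
apply_moves(steps=[[[0, 0, 0], -0.105, 255], [[0, 0, -0.0001], -0.21, 255], [[0, 0, -0.0001], -0.315, 255], [[0, 0, -0.0002], -0.42, 255], [[0, 0, -0.0002], -0.525, 255], [[0, 0, -0.0003], -0.63, 255], [[0, 0, -0.0003], -0.735, 255], [[0, 0, -0.0003], -0.84, 255]])

```text
clock: 12.87
eef_pos: [0.5196, 0.1551, 0.311]
tool_rot: [3.141, 0.001, 0.493]
contact_force: [-0.1, -8.3, -1.8]
opening: 0.274
gripper_force: 60.7
```

Request:
apply_moves(steps=[[[0, 0, 0], 0, 255], [[0, 0, 0], 0, 255], [[0, 0, 0], 0, 255], [[0, 0, 0], 0, 255], [[0, 0, 0], 0, 255], [[0, 0, 0], 0, 255], [[0, 0, 0], 0, 255], [[0, 0, 0], 0, 255]])

```text
clock: 13.53
eef_pos: [0.5195, 0.1552, 0.311]
tool_rot: [3.141, 0.001, 0.498]
contact_force: [0.4, -7.8, -0.2]
opening: 0.273
gripper_force: 60.7
```

```bash
python3 - <<'E'
from h import *
s=state();print({k:s[k] for k in('eef_pos','tool_rot','qpos','contact_force','wrist_torque')})
E
```

```text
{'eef_pos': array([0.51953809, 0.15522384, 0.3110039 ]), 'tool_rot': array([3.14074372e+00, 7.88296571e-04, 4.98255105e-01]), 'qpos': array([ 2.34796561e-01,  4.50112026e-01,  1.93462274e+00, -1.49182221e-03,
        7.57398462e-01,  1.30842172e+00]), 'contact_force': array([ 0.36331491, -7.79977882, -0.19473626]), 'wrist_torque': array([-1.70476617, -0.10095077,  0.0470756 ])}
```

Request:
apply_moves(steps=[[[0, -0.0005, 0], 0.1, 255], [[0, -0.0005, 0], 0.2, 255], [[0, -0.0005, 0], 0.3, 255], [[0, -0.0005, 0], 0.4, 255], [[0, -0.0005, 0], 0.5, 255], [[0, -0.0005, 0.0001], 0.6, 255], [[0, -0.0005, 0.0001], 0.7, 255], [[0, -0.0005, 0.0002], 0.8, 255]])

```text
clock: 14.2
eef_pos: [0.5198, 0.1549, 0.3112]
tool_rot: [3.141, 0.001, 1.303]
contact_force: [3.6, -5.0, -4.3]
opening: 0.272
gripper_force: 60.3
```

Request:
apply_moves(steps=[[[0, 0, 0], 0.1, 255], [[0, 0, 0.0001], 0.2, 255], [[0, 0, 0.0001], 0.3, 255], [[0, 0, 0.0002], 0.4, 255], [[0, 0, 0.0002], 0.5, 255], [[0, 0, 0.0002], 0.6, 255], [[0, 0, 0.0003], 0.7, 255], [[0, 0, 0.0003], 0.8, 255]])

```text
clock: 14.87
eef_pos: [0.5201, 0.1551, 0.3116]
tool_rot: [3.141, 0.001, 2.103]
contact_force: [5.6, -3.9, -5.6]
opening: 0.276
gripper_force: 60.1
```

Request:
apply_moves(steps=[[[0, 0, 0], 0.1, 255], [[0, 0, 0.0001], 0.2, 255], [[0, 0, 0.0001], 0.3, 255], [[0, 0, 0.0001], 0.37, 255], [[0, 0, 0.0001], 0.37, 255], [[0, 0, 0.0001], 0.37, 255], [[0, 0, 0.0001], 0.37, 255], [[0, 0, 0.0001], 0.37, 255]])

```text
clock: 15.53
eef_pos: [0.5202, 0.1552, 0.3118]
tool_rot: [3.141, 0.001, 2.465]
contact_force: [5.2, -2.0, -5.6]
opening: 0.28
gripper_force: 60.1
```

```bash
python3 - <<'E'
from h import *
s=state();print({k:s[k] for k in('eef_pos','tool_rot','qpos','contact_force','wrist_torque')})
E
```

```text
{'eef_pos': array([0.52015448, 0.15524641, 0.31177322]), 'tool_rot': array([3.14059873e+00, 1.14334143e-03, 2.46494646e+00]), 'qpos': array([ 2.34305065e-01,  4.49230028e-01,  1.93358880e+00, -4.28081531e-04,
        7.57287722e-01, -6.59534764e-01]), 'contact_force': array([ 5.21081786, -1.95414583, -5.57032516]), 'wrist_torque': array([-0.42600373, -1.07923923, -0.04961973])}
```

Request:
apply_moves(steps=[[[0, 0, 0], -0.107, 255], [[0, 0, 0], -0.214, 255], [[0, 0, 0], -0.321, 255], [[0, 0, 0], -0.428, 255], [[0, 0, 0], -0.535, 255], [[0, 0, -0.0001], -0.642, 255], [[0, 0, -0.0001], -0.749, 255], [[0, 0, -0.0002], -0.856, 255]])

```text
clock: 16.2
eef_pos: [0.52, 0.155, 0.3116]
tool_rot: [3.14, 0.001, 1.604]
contact_force: [5.0, -6.3, -3.2]
opening: 0.269
gripper_force: 60.4
```

Request:
apply_moves(steps=[[[0, 0, 0], -0.107, 255], [[0, 0, -0.0001], -0.214, 255], [[0, 0, -0.0001], -0.321, 255], [[0, 0, -0.0002], -0.428, 255], [[0, 0, -0.0002], -0.535, 255], [[0, 0, -0.0003], -0.642, 255], [[0, 0, -0.0003], -0.749, 255], [[0, 0, -0.0003], -0.856, 255]])

```text
clock: 16.87
eef_pos: [0.5197, 0.1549, 0.3112]
tool_rot: [3.141, 0.0, 0.748]
contact_force: [2.8, -5.9, -1.8]
opening: 0.276
gripper_force: 60.5
```

Request:
apply_moves(steps=[[[0, 0, 0], -0.107, 255], [[0, 0, -0.0001], -0.214, 255], [[0, 0, -0.0001], -0.321, 255], [[0, 0, -0.0002], -0.428, 255], [[0, 0, -0.0002], -0.535, 255], [[0, 0, -0.0003], -0.642, 255], [[0, 0, -0.0003], -0.749, 255], [[0, 0, -0.0003], -0.856, 255]])

```text
clock: 17.53
eef_pos: [0.5193, 0.1551, 0.3108]
tool_rot: [3.141, 0.001, -0.108]
contact_force: [-0.7, -2.3, -0.9]
opening: 0.272
gripper_force: 60.6
```

Request:
apply_moves(steps=[[[0, 0, 0], -0.107, 255], [[0, 0, -0.0001], -0.214, 255], [[0, 0, -0.0001], -0.321, 255], [[0, 0, -0.0002], -0.428, 255], [[0, 0, -0.0002], -0.535, 255], [[0, 0, -0.0003], -0.642, 255], [[0, 0, -0.0003], -0.749, 255], [[0, 0, -0.0003], -0.856, 255]])

```text
clock: 18.2
eef_pos: [0.5193, 0.1554, 0.3105]
tool_rot: [3.141, 0.0, -0.964]
contact_force: [-0.3, 1.9, -2.0]
opening: 0.273
gripper_force: 60.5
```

Request:
apply_moves(steps=[[[0, 0, 0], 0, 255], [[0, 0, 0], 0, 255], [[0, 0, 0], 0, 255], [[0, 0, 0], 0, 255], [[0, 0, 0], 0, 255], [[0, 0, 0], 0, 255], [[0, 0, 0], 0, 255], [[0, 0, 0], 0, 255]])

```text
clock: 18.87
eef_pos: [0.5195, 0.1554, 0.3105]
tool_rot: [3.141, 0.0, -0.956]
contact_force: [-3.0, 3.9, -1.7]
opening: 0.272
gripper_force: 60.5
```

```bash
python3 - <<'E'
from h import *
s=state();print({k:s[k] for k in('eef_pos','tool_rot','qpos','contact_force','wrist_torque')})
E
```

```text
{'eef_pos': array([0.51946008, 0.15535459, 0.31046904]), 'tool_rot': array([ 3.14134408e+00,  1.99057754e-04, -9.55873635e-01]), 'qpos': array([2.34655629e-01, 4.50766835e-01, 1.93526304e+00, 1.34963293e-04,
       7.55867489e-01, 2.76122734e+00]), 'contact_force': array([-2.99130424,  3.89193931, -1.7180754 ]), 'wrist_torque': array([ 0.80083855,  0.64653816, -0.03096926])}
```

Request:
apply_moves(steps=[[[0, 0, 0], 0, 160], [[0, 0, 0], 0, 140], [[0, 0, 0], 0, 120], [[0, 0, 0], 0, 90], [[0, 0, 0], 0, 60], [[0, 0, 0], 0, 30], [[0, 0, 0], 0, 0], [[0, 0, 0], 0, 0]], force=20)

```text
clock: 19.53
eef_pos: [0.5196, 0.1553, 0.3105]
tool_rot: [-3.141, -0.0, -0.956]
contact_force: [-0.0, 0.4, 0.3]
opening: 1.0
gripper_force: 0.0
```

Request:
apply_moves(steps=[[[0, 0, 0], 0, 0], [[0, 0, 0], 0, 0], [[0, 0, 0.01], 0, 0], [[0, 0, 0.03], 0, 0], [[0, 0, 0.06], 0, 0], [[0, 0, 0.09], 0, 0], [[0, 0, 0.12], 0, 0], [[0, 0, 0.12], 0, 0]])

```text
clock: 20.2
eef_pos: [0.5208, 0.1556, 0.4367]
tool_rot: [-3.134, -0.003, -0.956]
contact_force: [1.1, -0.0, 1.0]
opening: 0.996
gripper_force: 0.0
```

Request:
apply_moves(steps=[[[-0.01, 0.02, 0], 0, 0], [[-0.01, 0.05, 0], 0, 0], [[-0.01, 0.08, 0], 0, 0], [[-0.01, 0.1, 0], 0, 0], [[-0.01, 0.1, 0], 0, 0], [[-0.01, 0.1, 0], 0, 0], [[-0.01, 0.1, 0], 0, 0], [[-0.01, 0.1, 0], 0, 0]])

```text
clock: 20.87
eef_pos: [0.5111, 0.251, 0.4305]
tool_rot: [-3.141, 0.005, -0.953]
contact_force: [-0.1, 0.4, -0.4]
opening: 1.0
gripper_force: 0.0
```

```bash
python3 - <<'E'
from h import *
s=get_image("scene")[:,:,::-1];t=get_image("top")[:,:,::-1]
def c(im,x,y,w=100,h=100): return cv2.resize(im[y-h//2:y+h//2,x-w//2:x+w//2],(400,400),interpolation=cv2.INTER_CUBIC)
cv2.imwrite("pics/end.png",np.hstack([c(s,346,285),c(t,298,190)]))
for n in("scene","top"): print(n,proj(n,[[.5196,.1553,.080+.1],[.5196,.1553,.080]]))
E
```

```text
scene [[348.52861251 241.37686543]
 [347.20974061 294.6870497 ]]
top [[295.98004096 169.99016687]
 [296.90926754 182.6579504 ]]
```

View pics/end.png

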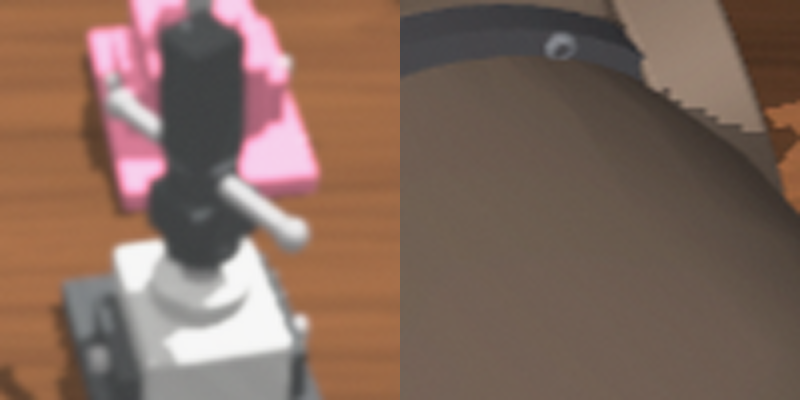

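The scene view shows the wrench upright on the tap, its top face at about (347,244) where a seated wrench should appear (predicted (348.5,241)). The top view is blocked by the arm.

```bash
python3 - <<'E'
from h import *
a,b=[atz(ray("scene",p),.118) for p in((326,260),(369.3,293.3))];d=b-a;print(np.arctan2(d[1],d[0])%np.pi,(-.956+np.pi/2)%np.pi,(a+b)/2)
print(sign_off())
E
```

```text
0.6499167374127306 0.6147963267948966 [0.52052748 0.15372832 0.118     ]
the job is handed in; nothing more can be done
None
```

The wrench is standing upright and seated on the tap, let go, with the tap an estimated 4.6 rad in (about three quarters of a turn), and the job is handed in; the judge's result was not returned.

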